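# Dispense one biopsy cassette and park it in the free bay

### The job

In the ultrasound biopsy corner, take one fresh cassette from the dispenser: press its blue plunger all the way down once and let it come all the way back up, so that a single pink cassette is pushed out in front of the mouth. Then, with a fingertip, slide that cassette sideways along the deck into the empty parking bay, so that it lies flat, square to the deck and wholly on the blue pad. Do not pick up any cassette, and leave the cassette already parked, the specimen pot, the gel bottle and the probe where they are.

Things in the scene. Friction and masses are not known exactly. Their poses are not given: they have to be found in the camera images.
- dispenser: Cassette dispenser, fixed. Origin at table level under the magazine's centre; +x: the way cassettes come out (roughly away from the robot), y along the deck, z up. Clear-walled magazine (x -18 to 20 mm, 48 mm wide, 52 mm high) with four cassettes; behind it (to x = -94 mm, 64 mm wide, 82 mm high) the linkage housing with the plunger on top; in front a flat aluminium deck, see mouth.
- mouth (a point): Middle of the mouth, at (19, 0, 8) mm in the dispenser's frame, at deck height. The deck's top is 8 mm above the table, x = 22 to 69 mm, y = -124 to +124 mm in the dispenser's frame, framed by lips and end stops that stand 4 mm above it. A full press leaves the cassette's centre at about x = 47, y = 0 mm, its rear side 13 mm clear of the magazine.
- plunger (a joint): Travel of the vertical plunger in m: 0 up, 0.022 fully down. It springs back up by itself in under 1 s. It resists with about 3 N at first, about 7 N fully down, 2 N more at 40 mm/s, then meets a hard stop. Through a bell crank the pusher moves 2.2 times as far: under 18 mm of press the cassette stays caught in the mouth. When the plunger is back up, the stack drops by one.
- plunger_top (a point): Centre of the top face of the blue plunger cap, a disc 34 mm in diameter and 9 mm thick. It lies at (-67.5, 0) mm in the dispenser's frame, 115 mm above the table at rest and 93 mm when fully down.
- cassette1: The lowest cassette of the stack, which the press ejects: pink plastic box 28 mm (its x) x 40 mm (its y) x 8 mm high, 10 to 20 g, with a slotted lid and a 45 degree sloping writing face over the last 7 mm at its -y end. Origin at the centre of its underside; axes parallel to the dispenser's at first. It slides easily on the deck.
- cassette2: The second cassette of the stack, of the same kind; origin at the centre of its underside. It must stay in the magazine (it drops 8 mm after the press).
- cassette3: The third cassette of the stack, of the same kind.
- cassette4: The top cassette of the stack, of the same kind.
- parked: A cassette of the same kind that already lies on the pad of the other bay. To be left alone.
- bay_free: The empty parking bay: a flat blue pad on the deck, 46 mm (x) x 60 mm (y), flush with it. Origin at its centre, at deck height, at x = 45.5 and y = +94 or -94 mm in the dispenser's frame, whichever end is empty; axes parallel to the dispenser's. Its outer edge lies against the end stop and the deck's lips bound its sides along the deck.
- pot: Clear specimen pot with a yellow screw cap, 42 mm in diameter and 62 mm high, standing loose beside the dispenser; origin under its centre. To be left alone.
- gel: White bottle of ultrasound gel with a blue cap, 54 mm in diameter and 165 mm high, standing loose beside the dispenser; origin under its centre. To be left alone.
- probe: Cream hand-held ultrasound probe with a dark lens, 62 x 122 x 26 mm, lying loose in front of the deck; origin under its middle, lens towards its +y. To be left alone.

How it is judged:
On the way, in this order (a step that is already met when the one before it is completed fails the run):
1. the plunger is pressed fully down and pushes the lowest cassette out, clear of the mouth (value of joint plunger above 0.018 m and x of cassette1 in the frame of dispenser between 0.036 and 0.06 m and y of cassette1 in the frame of dispenser between -0.02 and 0.02 m), for 0.05 s.
2. the plunger has come back up, the new cassette lies in front of the mouth and the stack has dropped (value of joint plunger below 0.002 m and x of cassette1 in the frame of dispenser between 0.036 and 0.06 m and y of cassette1 in the frame of dispenser between -0.02 and 0.02 m and x of cassette2 in the frame of dispenser between -0.006 and 0.006 m and z of cassette2 in the frame of dispenser between 0.004 and 0.012 m and x of cassette3 in the frame of dispenser between -0.006 and 0.006 m and z of cassette3 in the frame of dispenser between 0.012 and 0.02 m and x of cassette4 in the frame of dispenser between -0.006 and 0.006 m and z of cassette4 in the frame of dispenser between 0.02 and 0.028 m), for 0.1 s.
At the end, for the whole second after the job is handed in: The new cassette rests flat on the free bay's pad, its centre within 12 mm of the pad's along the deck and 11 mm across, square within 0.3 rad; plunger up within 2 mm; three cassettes still in the magazine; parked cassette within 6 mm, pot, bottle and probe within 10 mm of their start (x of cassette1 in the frame of bay_free between -0.011 and 0.011 m and y of cassette1 in the frame of bay_free between -0.012 and 0.012 m and z of cassette1 in the frame of bay_free between -0.002 and 0.002 m and angle between cassette1's own z axis and vertical below 0.1 rad and angle between the y axis of cassette1 and the y axis of dispenser, either way round below 0.3 rad and linear speed of cassette1 below 0.01 m/s and value of joint plunger below 0.002 m and x of cassette2 in the frame of dispenser between -0.006 and 0.006 m and z of cassette2 in the frame of dispenser between 0.004 and 0.012 m and x of cassette3 in the frame of dispenser between -0.006 and 0.006 m and z of cassette3 in the frame of dispenser between 0.012 and 0.02 m and x of cassette4 in the frame of dispenser between -0.006 and 0.006 m and z of cassette4 in the frame of dispenser between 0.02 and 0.028 m and distance of parked from where it was at the start of the episode below 0.006 m and distance of each of pot, gel, probe from where it was at the start of the episode below 0.01 m); the robot touches nothing.
It fails at once if a second cassette comes out: the plunger was pressed again (x of any of cassette2, cassette3, cassette4 in the frame of dispenser above 0.008 m).
It fails at once if the new cassette is lifted or tipped instead of slid (z of cassette1 in the frame of dispenser above 0.014 m or angle between cassette1's own z axis and vertical above 0.4 rad).
It fails at once if a cassette is lifted out of the magazine (z of cassette2 in the frame of dispenser above 0.022 m or z of cassette3 in the frame of dispenser above 0.03 m or z of cassette4 in the frame of dispenser above 0.038 m).
It fails at once if the parked cassette is disturbed (distance of parked from where it was at the start of the episode above 0.006 m).
It fails at once if the pot, the gel bottle or the probe is disturbed (distance of any of pot, gel, probe from where it was at the start of the episode above 0.01 m).
It also fails if it takes over 42 s, if anything falls off the work surface, if the arm or the gripper's body presses on something with over 40 N, if the wrist force passes 120 N, or if a joint passes its speed limit or range.

### The arm

A 7-joint arm with a two-finger parallel gripper is mounted at the origin on the work surface. World frame = base frame: x ahead of the robot, y to its left, z up, the work surface at z = 0. Lengths are in m, angles in rad, forces in N, time in s.
With the tool pointing down it reaches from about 0.35 to 0.9 m from the base axis. Payload 8.1 kg.
Tool frame: the origin (TCP) lies midway between the tips of the shut fingers; the grasp point (between the pads) lies arm.grasp_offset behind it (arm.grasp_offset is the distance from the TCP to the grasp point, in m); z points along the fingers, y is the line along which they close (so a half turn about z gives the same grasp; the last joint's range is limited). The gripper opens to 92 mm and grips with 3 to 60 N. Pads are 19 mm wide; open, the fingers measure 130 mm over their backs; the gripper's body (75 mm by 190 mm) begins 47 mm behind the grasp point.
Start: joints at [1.031, 0.434, 0.025, 1.573, -0.012, 1.134, -0.075], TCP at [0.264, -0.566, 0.227] pointing down, gripper open.
Joint ranges: [-2.62, 2.62], [-0.44, 2.09], [-1.27, 1.32], [0.08, 2.57], [-1.32, 4.46], [0.12, 2], [-2.74, 2.74]. Speed limits (rad/s): [2.22, 2.22, 3.01, 3.01, 3.14, 3.14, 3.14].

### API

Orientations are given as a rotation vector (axis times angle).
In Python, from cell import observe, imaging, arm gives the robot as it stands.
- The arm moves only by the tool apply_moves, never from a script. Its argument "commands" is a list of rows, each a list of 5 numbers: the opening in per cent of the stroke, from 0 (shut) to 100 (fully open), then the shift along the world's x, y, z in units of 0.06 m (1.0 is 0.06 m), then the turn about the world's z in units of 0.5 rad (1.0 is 0.5 rad). A call has 1 to 12 rows; each row shifts and turns the commanded pose from where the row before left it; what a row does not reach is not made up. A row lasts 1/8 s, in which the tool goes at most 62.5 mm and 10.7 degrees, less where a joint would pass 70% of its speed; a pose out of reach is approached as far as the arm can. A call with a number of a shift or a turn outside -1 to 1 is refused whole. A call with a gripper value outside its range is refused whole. The fingers move at their own pace and stop on an object; "newtons" is the grip in N (left out, the last holds). Time passes only in rows, so rows that do not move let the fingers close. It gives the time, the measured TCP pose, the force, the opening and the grip force at its end, in the units of the state.
- observe(): the state, without advancing time (a new reading comes with each control period).
- imaging.get_image(name): name is "scene" or "top"; returns (picture, depth): 480x640x3 uint8, red, green, blue; 480x640 float32, m along the optical axis (not along the pixel's ray), 0 where there is no reading.
- imaging.camera_params(name): a dict with "camera_matrix" (3x3 intrinsics, pixels), "origin" and "rotation" of the camera in the world. Camera axes: x right, y up, looking along -z (the intrinsics and any distortion apply to the point x, -y, -z); pixel columns grow to the right and rows downward; lengths in m; the calibration is good to about 2 mm. A picture is of the moment at which its call begins. camera_params takes no time and is no camera call.
- arm.sign_off(): hands the job in; it is judged then, once.
The state is a dict: "clock": time; "joints": joint angles; "dq": joint speeds; "joint_efforts": joint torques, N m; "position": TCP position; "ee_rot": TCP orientation; "force": force on the tool from outside, world axes, zero at the start; "ft_torque": the same for the moment, N m; "width": opening from 0.0 (shut) to 1.0 (fully open); "gripper_force": force on a finger pad.
Only numpy, scipy, OpenCV 4.12 (cv2) and the standard library are available. Lean on these libraries where they do the work, as an engineer would, in place of code of your own. Each camera call takes 0.05 s, during which the arm holds its last target. There are 200 camera calls.

## Working session

There is one attempt and no reset: what is moved stays moved. The work goes in short steps, Python scripts to look and compute and a tool call to move; the robot and the scene stay as the last step left them, time stands still between calls to the robot, and variables do not carry over. Pictures are saved under pics/ and viewed, at most 10 in all, crops included, and the job is handed in when it is done.

Besides the shell and the picture viewer there is one more tool, called after ">>>" as name([rows], argument=value, ...), one row to a line, values as JSON. apply_moves: Moves the arm, as the interface text tells. Its arguments: {"type":"object","properties":{"commands":{"type":"array"},"newtons":{"type":"number"}},"required":["commands"]}

```bash
ls; mkdir -p pics
cat > h.py <<'E'
import numpy as np, cv2
from cell import observe, imaging, arm
def grab(n):
    im,d=imaging.get_image(n); return np.array(im),np.array(d),imaging.camera_params(n)
def ray(p,u,v):
    K=np.array(p["camera_matrix"]);R=np.array(p["rotation"]);o=np.array(p["origin"])
    c=np.array([(u-K[0,2])/K[0,0],-(v-K[1,2])/K[1,1],-1.0]); return o,R@c
def onz(p,u,v,z):
    o,d=ray(p,u,v); return o+d*(z-o[2])/d[2]
def pt(p,u,v,dep):
    o,d=ray(p,u,v); return o+d*dep
def save(n,im): cv2.imwrite(n,im[:,:,::-1])
E
python3 - <<'E'
from h import *
for n in("top","scene"):
    im,d,p=grab(n); save(f"pics/{n}0.png",im); np.savez(f"{n}0.npz",im=im,d=d)
    print(n,p,(d>0).mean())
s=observe(); print({k:np.round(v,3).tolist() for k,v in s.items()},arm.grasp_offset)
E
```

```text
pics
top {'camera_matrix': array([[557.49451555,   0.        , 318.76233934],
       [  0.        , 557.49451555, 237.70104956],
       [  0.        ,   0.        ,   1.        ]]), 'origin': array([0.36010665, 0.04196816, 0.97460516]), 'rotation': array([ 0.17574742, -0.18729406, -1.60907405])} 0.9959830729166667
scene {'camera_matrix': array([[556.23093847,   0.        , 325.54945477],
       [  0.        , 556.23093847, 249.37671979],
       [  0.        ,   0.        ,   1.        ]]), 'origin': array([1.28273649, 0.09091015, 0.54330676]), 'rotation': array([0.7653596 , 0.78921908, 1.46910344])} 0.9959440104166667
{'clock': 0.1, 'joints': [1.031, 0.435, 0.025, 1.574, -0.012, 1.134, -0.075], 'dq': [-0.0, -0.001, -0.001, -0.001, 0.002, 0.002, -0.001], 'joint_efforts': [0.004, -66.912, 0.988, -31.514, -0.06, 0.037, 0.0], 'position': [0.264, -0.566, 0.226], 'ee_rot': [-3.066, -0.68, 0.001], 'force': [0.122, 0.498, 1.267], 'ft_torque': [0.029, -0.007, -0.03], 'gripper_force': 0.0, 'width': 1.0} 0.0188
```

View pics/top0.png

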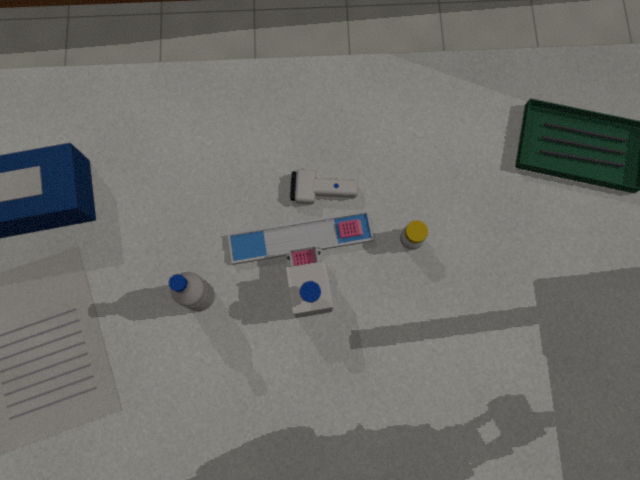

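View pics/scene0.png

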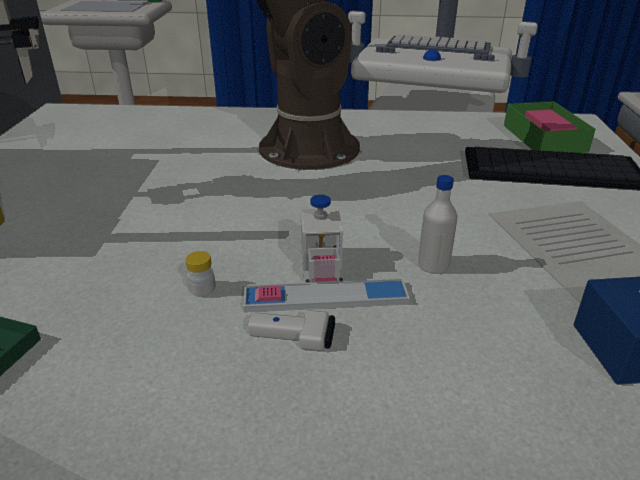

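The top view shows the plunger cap at about (310,291) and the deck from (230,250) to (370,227). The free blue pad is at about (248,246), on the world +y side, and the parked cassette at (349,229). The pot is at (414,235), the gel bottle at (188,290) and the probe at (325,187).

```bash
sed -i 's/R=np.array(p\["rotation"\])/R=cv2.Rodrigues(np.array(p["rotation"]))[0]/' h.py
cat > m.py <<'E'
from h import *
z=np.load("top0.npz"); im=z["im"]; p=imaging.camera_params("top")
hsv=cv2.cvtColor(im,cv2.COLOR_RGB2HSV)
def blobs(lo,hi,mina=60,box=(160,170,440,330)):
    m=cv2.inRange(hsv,lo,hi); k=np.zeros_like(m); x0,y0,x1,y1=box; k[y0:y1,x0:x1]=m[y0:y1,x0:x1]
    n,l,s,c=cv2.connectedComponentsWithStats(k)
    return [(c[i],s[i],l==i) for i in range(1,n) if s[i,4]>=mina]
for nm,lo,hi in(("blue",(98,120,50),(125,255,255)),("pink",(160,90,60),(179,255,255)),("yellow",(20,120,80),(32,255,255))):
    for c,s,l in blobs(lo,hi):
        r=cv2.minAreaRect(np.argwhere(l)[:,::-1].astype(np.float32))
        print(nm,c.round(1),s,[np.round(v,1) for v in r],*[np.round(onz(p,*c,h)[:2],4) for h in(.008,.016,.062,.115,.165)], 'depthpt',np.round(pt(p,*c,z["d"][int(c[1]),int(c[0])]),3))
E
python3 m.py
python3 - <<'E'
from h import *
z=np.load("scene0.npz"); im=z["im"]; p=imaging.camera_params("scene")
hsv=cv2.cvtColor(im,cv2.COLOR_RGB2HSV)
m=cv2.inRange(hsv,(98,120,50),(125,255,255)); k=m*0; k[170:310,230:470]=m[170:310,230:470]
n,l,s,c=cv2.connectedComponentsWithStats(k)
for i in range(1,n):
    if s[i,4]>40: print(c[i],s[i],[np.round(onz(p,*c[i],h),4) for h in(.008,.111,.113)])
E
```

```text
blue [354.2 227.7] [335 214  36  29 352] [array([352.1, 227.9]), array([23.8, 32.6]), np.float64(80.5)] [ 0.6014 -0.0347] [ 0.5994 -0.034 ] [ 0.5879 -0.0304] [ 0.5747 -0.0262] [ 0.5622 -0.0222] depthpt [ 0.6   -0.034  0.013]
blue [248.  245.3] [231 231  35  29 786] [array([248.1, 245.3]), array([24. , 32.9]), np.float64(80.5)] [0.5779 0.1556] [0.5761 0.1546] [0.5657 0.1492] [0.5538 0.143 ] [0.5425 0.1371] depthpt [0.578 0.156 0.007]
blue [177.6 282.8] [169 275  18  17 240] [array([177.5, 283. ]), array([16., 17.]), np.float64(90.0)] [0.5165 0.2797] [0.5152 0.2777] [0.5078 0.2664] [0.4992 0.2534] [0.4911 0.2411] depthpt [0.491 0.242 0.163]
blue [309.8 291.4] [300 282  21  20 328] [array([310. , 291.5]), array([19., 20.]), np.float64(90.0)] [0.4908 0.0495] [0.4897 0.0495] [0.4835 0.0491] [0.4763 0.0487] [0.4696 0.0483] depthpt [0.477 0.049 0.112]
pink [349.4 228.3] [339 220  22  18 321] [array([349.4, 228.2]), array([15.7, 20.5]), np.float64(81.3)] [ 0.6007 -0.0259] [ 0.5988 -0.0253] [ 0.5873 -0.0221] [ 0.5741 -0.0184] [ 0.5617 -0.0148] depthpt [ 0.599 -0.025  0.016]
pink [303.2 256.9]
[... 329 characters left out ...]
.1438] [ 0.5776 -0.1349] [ 0.565  -0.1246] [ 0.5531 -0.1149] depthpt [ 0.578 -0.135  0.061]
[444.48372093 182.0372093 ] [437 175  17  15 215] [array([0.1857, 0.306 , 0.008 ]), array([0.3968, 0.2646, 0.111 ]), array([0.4009, 0.2638, 0.113 ])]
[319.95754717 200.8254717 ] [311 195  19  13 212] [array([0.2855, 0.0412, 0.008 ]), array([0.4774, 0.0507, 0.111 ]), array([0.4811, 0.0509, 0.113 ])]
[384.55709343 289.28200692] [365 281  41  17 578] [array([0.5755, 0.1583, 0.008 ]), array([0.7116, 0.1453, 0.111 ]), array([0.7143, 0.1451, 0.113 ])]
[261.36324786 296.47435897] [246 287  39  17 234] [array([ 0.6035, -0.0341,  0.008 ]), array([ 0.7342, -0.0101,  0.111 ]), array([ 0.7367, -0.0096,  0.113 ])]
```

The two pad centres are 188 mm apart, as they should be. They give a yaw of 0.122 rad and a dispenser origin at about (0.544, 0.057). The plunger that predicts is within 1 mm of the measured (0.477, 0.049). The free bay is at about (0.578, 0.156), at +y. Next I move above the plunger with the fingers shut and the tool's y axis along the deck.

>>> apply_moves([
  [0,0.295,0.85,0,-0.157],
  [0,0.295,0.85,0,-0.157],
  [0,0.295,0.85,0,-0.157],
  [0,0.295,0.85,0,-0.157],
  [0,0.295,0.85,0,0],
  [0,0.295,0.85,0,0],
  [0,0.295,0.85,0,0],
  [0,0.295,0.85,0,0],
  [0,0.295,0.85,0,0],
  [0,0.295,0.85,0,0],
  [0,0.295,0.85,0,0],
  [0,0,0,0,0],
])

```text
clock: 1.6
position: [0.4598, -0.0009, 0.2267]
ee_rot: [-3.133, -0.204, -0.001]
force: [-0.1, -0.2, -0.2]
width: 0.003
gripper_force: 0.0
```

>>> apply_moves([
  [0,0.145,0.415,0,-0.016],
  [0,0.145,0.415,0,0],
  [0,0,0,-0.5,0],
  [0,0,0,-0.5,0],
  [0,0,0,-0.5,0],
  [0,0,0,0,0],
  [0,0,0,0,0],
])

```text
clock: 2.48
position: [0.4769, 0.0441, 0.1376]
ee_rot: [3.136, 0.179, 0.001]
force: [-0.1, -0.0, 0.1]
width: 0.003
gripper_force: 0.0
```

Run:
```python
from h import *
a,d,p=grab("scene"); save("pics/s1.png",cv2.resize(a[130:330,220:480],None,fx=3,fy=3)); print(observe()["position"])
```

```text
[0.47723639 0.04426149 0.13790272]
```

View pics/s1.png

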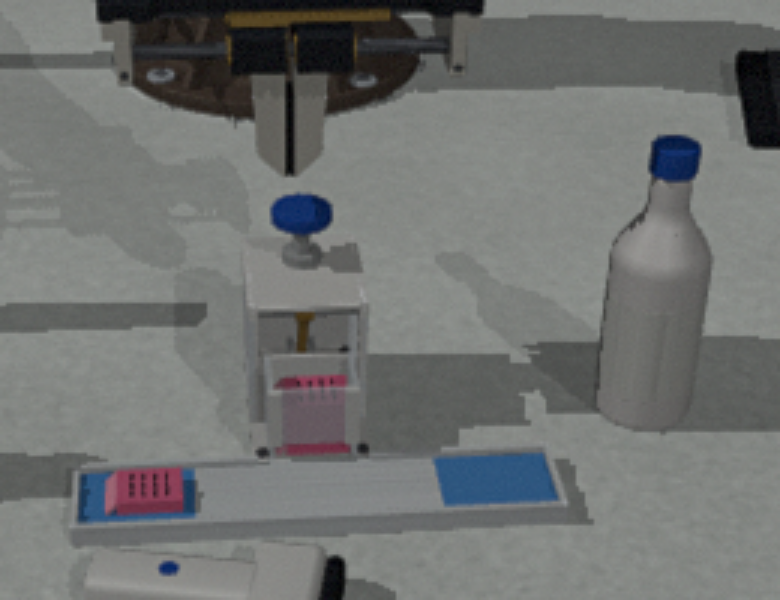

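The view shows tapered finger tips about 23 mm above the plunger cap, roughly 4 mm to its -y side. The deck and the free bay at (495,478) are clear. I correct +5 mm in y and press.

>>> apply_moves([
  [0,0,0.08,-0.17,0],
  [0,0,0,-0.15,0],
  [0,0,0,-0.06,0],
  [0,0,0,-0.06,0],
  [0,0,0,-0.06,0],
  [0,0,0,-0.06,0],
  [0,0,0,-0.06,0],
  [0,0,0,-0.06,0],
  [0,0,0,-0.06,0],
  [0,0,0,0,0],
])

```text
clock: 3.78
position: [0.4762, 0.0494, 0.0931]
ee_rot: [3.136, 0.18, -0.0]
force: [-6.7, -0.3, 17.1]
width: 0.003
gripper_force: 8.3
```

At the hard stop (z = 93 mm, 17 N). Now I release.

>>> apply_moves([
  [0,0,0,0,0],
  [0,0,0,0.15,0],
  [0,0,0,0.25,0],
  [0,0,0,0.5,0],
  [0,0,0,0.7,0],
  [0,0.5,-0.14,0,0],
  [0,0.5,-0.14,0,0],
  [0,0.5,-0.14,0,0],
  [0,0.5,-0.14,0,0],
  [0,0,0,0,0],
  [0,0,0,0,0],
])

```text
clock: 5.15
position: [0.5958, 0.0159, 0.1885]
ee_rot: [-3.136, -0.18, 0.001]
force: [-0.4, 1.2, -0.5]
width: 0.005
gripper_force: 0.0
```

```bash
cat > f.py <<'E'
from h import *
import sys
for n in("scene","top"):
    a,d,p=grab(n); hsv=cv2.cvtColor(a,cv2.COLOR_RGB2HSV)
    m=cv2.inRange(hsv,(160,90,60),(179,255,255)); k=m*0
    b=(170,170,440,330) if n=="top" else (230,230,440,320)
    k[b[1]:b[3],b[0]:b[2]]=m[b[1]:b[3],b[0]:b[2]]
    if n=="scene": save(f"pics/{sys.argv[1]}.png",cv2.resize(a[130:330,220:480],None,fx=3,fy=3))
    q,l,s,c=cv2.connectedComponentsWithStats(k)
    for i in range(1,q):
        if s[i,4]>40:
            w=onz(p,*c[i],.0145)[:2]; e=w-[.5443,.0570]; D=np.array([[.9926,.1216],[-.1216,.9926]])@e
            r=cv2.minAreaRect(np.argwhere(l==i)[:,::-1].astype(np.float32))
            print(n,c[i].round(1),s[i,2:],np.round(w,4),"disp mm",np.round(D*1e3,1),round(r[2],1))
o=observe(); print(o["position"],o["clock"])
E
python3 f.py s2
```

```text
scene [325.  279.1] [22  5 68] [0.5618 0.0631] disp mm [18.1  3.9] 86.8
scene [327.2 291.6] [ 26  16 319] [0.5946 0.0679] disp mm [51.3  4.7] 86.6
scene [268.3 293.4] [ 26  15 343] [ 0.6035 -0.023 ] disp mm [ 49.  -86.6] 90.0
top [298.7 235.4] [ 21  18 291] [0.5902 0.065 ] disp mm [46.6  2.3] 80.5
top [303.  257.7] [ 23  15 241] [0.5497 0.0589] disp mm [5.5 1.3] 80.5
[0.59564499 0.01610812 0.18865403] 5.25
```

View pics/s2.png

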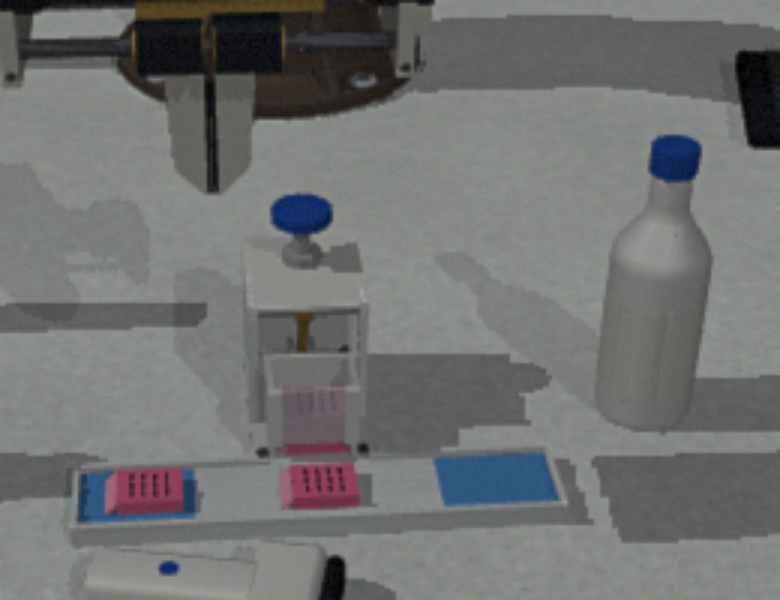

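The plunger is back up, the stack has dropped, and one cassette lies at about (46.6, 0) mm in the dispenser's frame, at picture position (322,487). The deck gap at (240,490) is clear. I lower the fingertip into that gap.

>>> apply_moves([
  [0,0,0,-0.9,0],
  [0,0,0,-0.9,0],
  [0,0,0,-0.6,0],
  [0,0,0,-0.3,0],
  [0,0,0,-0.15,0],
  [0,0,0,-0.1,0],
  [0,0,0,0,0],
  [0,0,0,0,0],
])

```text
clock: 6.25
position: [0.5971, 0.0157, 0.0122]
ee_rot: [3.136, 0.18, 0.002]
force: [0.7, 0.8, 0.3]
width: 0.007
gripper_force: 0.0
```

>>> apply_moves([
  [0,0,0,-0.03,0],
  [0,-0.01,0.083,0,0],
  [0,-0.01,0.083,0,0],
  [0,-0.01,0.083,0,0],
  [0,-0.01,0.083,0,0],
  [0,-0.01,0.083,0,0],
  [0,-0.01,0.083,0,0],
  [0,-0.01,0.083,0,0],
  [0,-0.01,0.083,0,0],
  [0,-0.01,0.083,0,0],
  [0,-0.01,0.083,0,0],
  [0,0,0,0,0],
])

```text
clock: 7.75
position: [0.5904, 0.0661, 0.0096]
ee_rot: [-3.136, -0.181, 0.0]
force: [0.2, 1.0, 1.2]
width: 0.005
gripper_force: 0.0
```

```bash
python3 f.py s3
```

```text
scene [345.3 291.7] [ 24  15 265] [0.5934 0.096 ] disp mm [53.5 32.8] 90.0
scene [268.4 293.3] [ 26  15 342] [ 0.6034 -0.0228] disp mm [ 49.  -86.4] 90.0
[0.59048957 0.06537183 0.00954439] 7.85
```

View pics/s3.png

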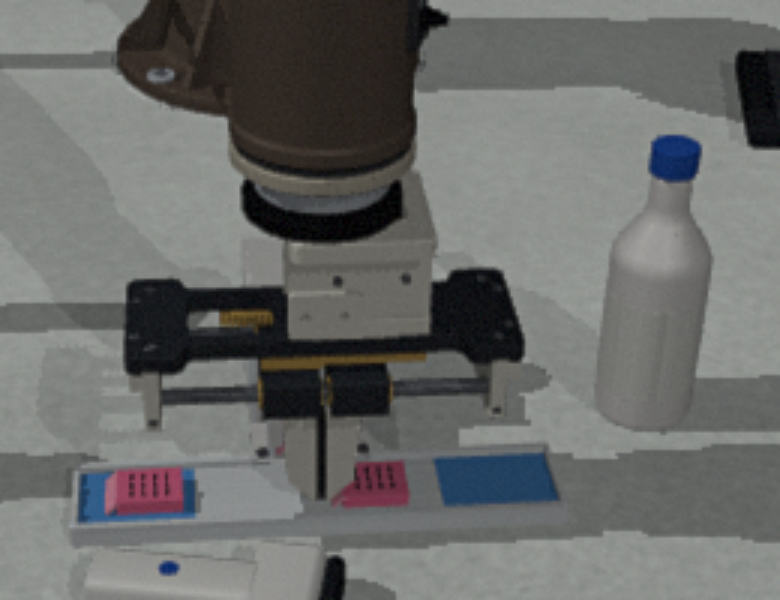

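The cassette moved squarely and flat, with its right edge at crop column 409. Its centre is now about y = 27 mm, 24 mm ahead of the tip. I keep pushing: about 60 mm, then check.

>>> apply_moves([
  [0,-0.01,0.083,0,0],
  [0,-0.01,0.083,0,0],
  [0,-0.01,0.083,0,0],
  [0,-0.01,0.083,0,0],
  [0,-0.01,0.083,0,0],
  [0,-0.01,0.083,0,0],
  [0,-0.01,0.083,0,0],
  [0,-0.01,0.083,0,0],
  [0,-0.01,0.083,0,0],
  [0,-0.01,0.083,0,0],
  [0,-0.01,0.083,0,0],
  [0,0,0,0,0],
])

```text
clock: 9.35
position: [0.5838, 0.1209, 0.0096]
ee_rot: [-3.136, -0.181, -0.0]
force: [0.2, 0.6, 0.6]
width: 0.006
gripper_force: 0.0
```

```bash
python3 f.py s4
```

```text
scene [325.1 279.1] [22  4 65] [0.5618 0.0633] disp mm [18.2  4.1] -0.0
scene [380.4 290.2] [ 26  16 261] [0.5869 0.1508] disp mm [53.7 88. ] 86.8
scene [268.4 293.3] [ 26  15 341] [ 0.6034 -0.0228] disp mm [ 48.9 -86.4] 90.0
[0.58387317 0.12014632 0.00951862] 9.45
```

View pics/s4.png

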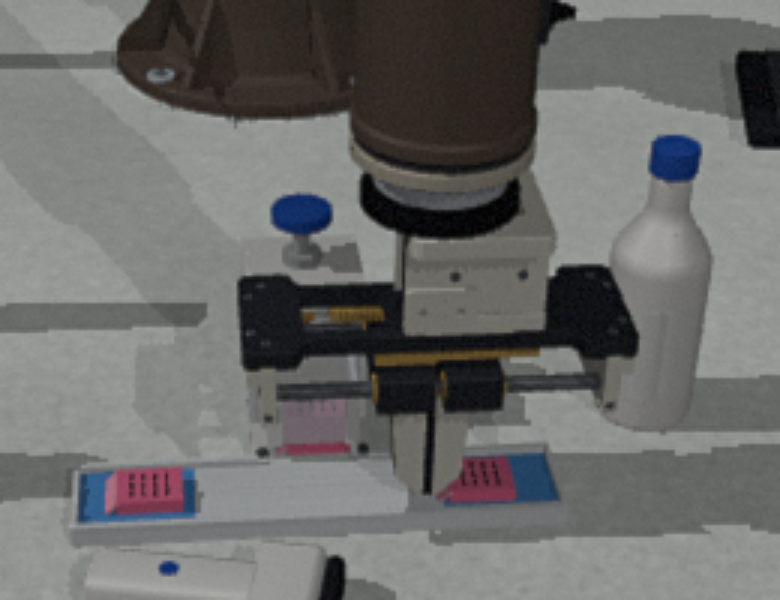

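The cassette is on the pad and square, with its right edge at column 515 against the pad edge at 558. Its centre is about y = 83 mm, so 10 mm are left. After that I back off, rise, and look from both cameras.

>>> apply_moves([
  [0,-0.01,0.08,0,0],
  [0,-0.01,0.08,0,0],
  [0,0,0,0,0],
  [0,0.01,-0.08,0,0],
  [0,0.02,-0.16,0,0],
  [0,0.02,-0.16,0,0],
  [0,0,0,0.5,0],
  [0,0,0,0.9,0],
  [0,0,0,0.9,0],
  [0,0,0,0.9,0],
  [0,0,0,0,0],
])

```text
clock: 10.82
position: [0.5884, 0.1057, 0.2064]
ee_rot: [-3.135, -0.178, -0.013]
force: [1.2, 0.2, 0.4]
width: 0.002
gripper_force: 0.0
```

>>> apply_moves([
  [0,-0.3,-0.8,0,0],
  [0,-0.3,-0.8,0,0],
  [0,-0.3,-0.8,0,0],
  [0,-0.2,-0.8,0,0],
  [0,0,-0.8,0,0],
  [0,0,-0.8,0,0],
  [0,0,-0.8,0,0],
  [0,0,0,0,0],
])

```text
clock: 11.82
position: [0.5177, -0.2357, 0.2003]
ee_rot: [3.135, 0.168, -0.003]
force: [0.2, 0.2, -1.1]
width: 0.004
gripper_force: 0.0
```

```bash
python3 f.py s5
python3 - <<'E'
from h import *
a,d,p=grab("top"); save("pics/t5.png",cv2.resize(a[170:330,160:440],None,fx=2.8,fy=2.8,interpolation=cv2.INTER_CUBIC))
E
```

```text
scene [325.4 279.1] [21  4 63] [0.5617 0.0637] disp mm [18.1  4.6] 0.0
scene [385.2 289.1] [ 25  15 315] [0.5835 0.1585] disp mm [51.3 96. ] 90.0
scene [268.4 293.4] [ 26  15 340] [ 0.6035 -0.0229] disp mm [ 49.  -86.5] 90.0
top [349.3 228.3] [ 22  18 320] [ 0.5991 -0.0253] disp mm [ 44.4 -88.3] 80.5
top [248.2 243.4] [ 23  18 327] [0.5798 0.1546] disp mm [47.1 92.5] 80.5
top [303.2 257.8] [ 24  15 261] [0.5495 0.0585] disp mm [5.4 0.9] 81.3
[ 0.51881026 -0.23067276  0.20056006] 11.925
```

View pics/t5.png

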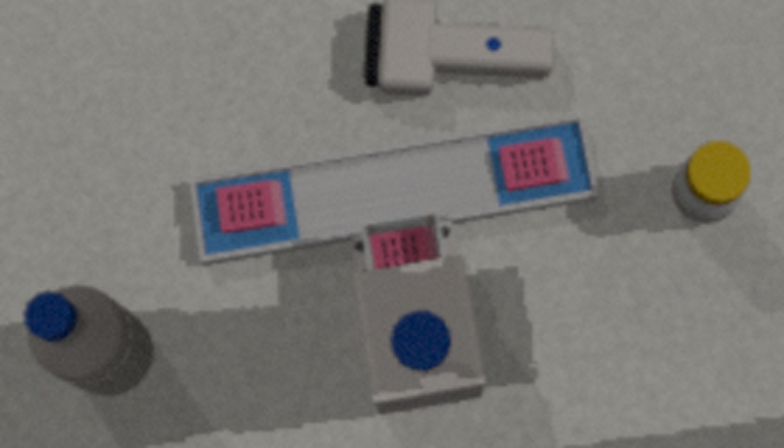

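View pics/s5.png

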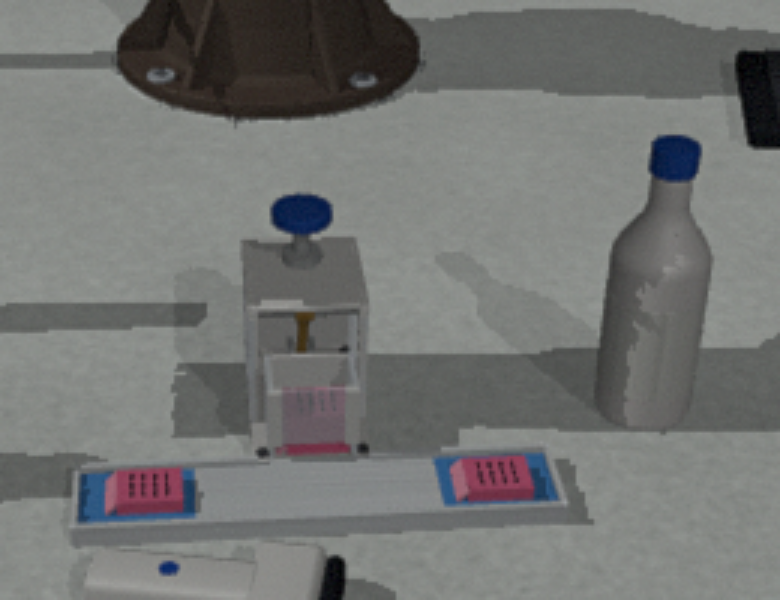

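The cassette lies flat and square at about (47, 91) mm, inside the pad (top crop (248,205)). The plunger is up, three cassettes are still in the magazine, and everything else is where it was. I hand in.

```bash
python3 -c "
from cell import arm; print(arm.sign_off())"
```

```text
the job is handed in; nothing more can be done
None
```

One cassette was dispensed with a single full press and slid flat and square onto the free blue pad, about 3 mm from the pad's centre by the last camera views; everything else looked undisturbed, and I handed the job in at about 12 s (no verdict was returned).

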